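# Turn the coaster over onto the marble slab

## Task

The square coaster lies cork side up on the worktop. Without gripping or lifting it, push it with the fingertips against the right-hand edge of the marble slab until it tips up on its edge and turns over onto the slab, then push it on until it lies flat, bordered side up, with the whole coaster on the slab and none of it sticking out over an edge. Leave the glasses and the other things alone.

Things in the scene. Friction and masses are not known exactly. Their poses are not given: they have to be found in the camera images.
- slab: heavy marble serving slab lying on the worktop, 200 mm (its x) by 300 mm (its y), 14 mm thick; it does not move. Origin: centre of its underside, at worktop height; its z is up. Its right-hand edge, the one toward the coaster, is the upright 14 mm face at own y = -150 mm.
- coaster: loose rigid square coaster, 95 by 95 mm, 12 mm thick, about 90 g. One face is plain cork, the other is wood with a 9 mm wide border raised 3 mm round a square recess. As found it lies cork up on the worktop, to the right (-y) of the slab. Origin: centre of the bordered face (the underside as found); own z points out of the cork face, own x and y run parallel to its sides.
- coaster_center (a point): centre of the coaster, half-way through its 12 mm thickness; axes as those of the coaster. As found its sides are within about 0.2 rad of parallel to the slab's and its nearest side is up to about 65 mm from the slab's edge. With the coaster against the slab, a fingertip pressing the side face away from the slab with 5 to 10 N has friction enough to carry that side up and over.
- coaster_corner0 (a point): the coaster's corner at its own -x, -y, 47.5 mm from the centre along each axis, half-way through the thickness
- coaster_corner1 (a point): the coaster's corner at its own +x, -y, 47.5 mm from the centre along each axis, half-way through the thickness
- coaster_corner2 (a point): the coaster's corner at its own +x, +y, 47.5 mm from the centre along each axis, half-way through the thickness
- coaster_corner3 (a point): the coaster's corner at its own -x, +y, 47.5 mm from the centre along each axis, half-way through the thickness
- tumbler: clear glass tumbler, 80 mm across, 88 mm high, standing on the far (+y) end of the slab; origin: centre of its underside. To be left alone.
- shot_glass: small clear shot glass, 48 mm across, 61 mm high, standing on the far (+y) end of the slab; origin: centre of its underside. To be left alone.
- stopper: metal bottle stopper, 25 mm across, 49 mm high, standing on the worktop close behind the slab (+x side), near its right-hand end; origin: centre of its underside. To be left alone.
- jigger: metal double-cone measure, 43 mm across, 70 mm high, standing on the worktop to the right (-y) of the coaster; origin: centre of its underside. To be left alone.
- cork: wine cork, 23 mm across, 44 mm high, standing on the worktop to the right (-y) of the coaster; origin: centre of its underside. To be left alone.
- spoon: dessert spoon, 136 mm long, 10 mm high, lying on the worktop to the far right (-y); origin: centre of its underside. To be left alone.

How it is judged:
On the way:
1. the coaster is tipped up on its edge (more than 0.8 rad) at the slab's right-hand edge (angle between coaster's own z axis and vertical above 0.8 rad and y of coaster_center in the frame of slab between -0.215 and -0.08 m), for 0.05 s.
At the end, for the whole second after the job is handed in: the coaster lies flat on the slab (within 0.07 rad), bordered face up and cork down, at rest, all four corners inside the slab's outline (angle between coaster's own z axis and vertical above 3.07 rad and height (world z) of coaster_center between 0.016 and 0.024 m and linear speed of coaster below 0.02 m/s and y of coaster_corner0 in the frame of slab between -0.15 and 0.15 m and x of coaster_corner0 in the frame of slab between -0.1 and 0.1 m and y of coaster_corner1 in the frame of slab between -0.15 and 0.15 m and x of coaster_corner1 in the frame of slab between -0.1 and 0.1 m and y of coaster_corner2 in the frame of slab between -0.15 and 0.15 m and x of coaster_corner2 in the frame of slab between -0.1 and 0.1 m and y of coaster_corner3 in the frame of slab between -0.15 and 0.15 m and x of coaster_corner3 in the frame of slab between -0.1 and 0.1 m); the robot touches nothing.
It fails at once if the coaster is lifted: all four corners more than 34 mm above the worktop (20 mm above the slab) at once (height (world z) of each of coaster_corner0, coaster_corner1, coaster_corner2, coaster_corner3 above 0.034 m).
It fails at once if a glass on the slab is shifted by more than 20 mm or knocked over (distance of any of tumbler, shot_glass from where it was at the start of the episode above 0.02 m or angle between any of tumbler, shot_glass's own z axis and vertical above 0.4 rad).
It fails at once if the stopper, jigger, cork or spoon is shifted by more than 20 mm or knocked over (distance of any of stopper, jigger, cork, spoon from where it was at the start of the episode above 0.02 m or angle between any of stopper, jigger, cork's own z axis and vertical above 0.4 rad).
It also fails if it takes over 54 s, if anything falls off the work surface, if the arm or the gripper's body presses on something with over 40 N, if the wrist force passes 120 N, or if a joint passes its speed limit or range.

## Robot

A 6-joint arm with a two-finger parallel gripper is mounted at the origin on a cart in front of the work surface, level with it; the furniture and walls round the work are solid. World frame = base frame: x ahead of the robot, y to its left, z up, the work surface at z = 0. Lengths are in m, angles in rad, forces in N, time in s.
With the tool pointing down it reaches from about 0.25 to 0.775 m from the base axis. Payload 4 kg.
Tool frame: the origin (TCP) lies at the very end of the fingers, on their centre line; the grasp point (between the pads) lies grip_depth behind it (grip_depth is the distance from the TCP to the grasp point, in m); z points along the fingers, x is the direction in which the jaws open and shut, and the axes are right-handed (so a half turn about z gives the same grasp; the last joint's range is limited). The gripper opens to 85 mm and grips with 20 to 120 N. Pads are 22 mm wide; open, the fingers measure 114 mm over their backs; the gripper's body (76 mm by 85 mm) begins 54 mm behind the grasp point. The pads swing forward as they close: fully open they stand 13 mm farther back than shut.
Start: joints at [1.136, 0.087, 1.371, -0, 1.684, -0.103], TCP at [0.179, 0.52, 0.231] pointing down, gripper open.
Joint ranges: [-3.1, 3.1], [-0.76, 2.03], [0.27, 2.55], [-1.08, 4.22], [0.17, 2.65], [-2.57, 2.57]. Speed limits (rad/s): [2.79, 2.79, 3.14, 3.14, 3.14, 3.14].

## Interface

Orientations are given as a unit quaternion [x, y, z, w].
In Python, from workcell import * gives the robot as it stands.
- The arm moves only by the shell command python3 -m creep 'ROWS' [OPENING] [FORCE]. ROWS is JSON, a list of rows, each a list of 2 entries, a list of its own where there are three numbers: the shift along the tool's x, y, z in m, then the turn about the tool's z in degrees. In form: [[[dx, dy, dz], twist], ...]. A call has 1 to 8 rows; each row shifts and turns the pose as measured when the row begins, along the tool's axes as they then stand; what a row does not reach is not made up. A row lasts 1/10 s, in which the tool goes at most 50 mm and 8.59 degrees, less where a joint would pass 70% of its speed; a pose out of reach is approached as far as the arm can. A call with a gripper value outside its range is refused whole. OPENING is the opening, from -1 (shut) to 1 (fully open), set as the call begins (- or left out, the last holds). The fingers move at their own pace and stop on an object; FORCE is the grip in N (left out, the last holds). Time passes only in rows, so rows that do not move let the fingers close. It gives the time, the measured TCP pose, the force and the opening at its end, in the units of the state.
- get_obs(): the state, without advancing time (a new reading comes with each control period).
- get_image(name): name is "scene" or "top"; returns the picture (400x640x3 uint8, blue, green, red); there is no depth.
- camera_params(name): a dict with "fx", "fy", "cx", "cy" (pixels), "dist" ([k1, k2, p1, p2, k3] as OpenCV has them; the pictures are not rectified), "position" and "orientation" of the camera in the world. Camera axes: x right, y up, looking along -z (the intrinsics and any distortion apply to the point x, -y, -z); pixel columns grow to the right and rows downward; lengths in m; the calibration is good to about 2 mm. A picture is of the moment at which its call begins. camera_params takes no time and is no camera call.
- close_job(): hands the job in, once; it reports no verdict.
Trained networks look in the newest picture that a camera, given by its name, has taken for a name from the list of things; names that differ only in an ending like _2 or _b are one class to them, and where a whole thing is asked for, a point or a joint stands for the part that bears it (a point fixed in the world has none). Each returns a list of dicts, best first, with "confidence" (0 to 1); they miss things now and then, are a little off and sometimes report something else, mostly with a low value. They report only what shows in the picture. A call takes as long as a camera call.
- look_for(camera, thing): "bbox" ([left, top, width, height] in pixels, round what is visible of it).
The state is a dict: "time": time; "joint_positions": joint angles; "joint_velocities": joint speeds; "effort": joint torques, N m; "eef_pos": TCP position; "orientation": TCP orientation; "force": force on the tool from outside, world axes, zero at the start; "ft_torque": the same for the moment, N m; "opening": finger opening in m.
Only numpy, scipy, OpenCV 4.12 (cv2) and the standard library are available. Lean on these libraries where they do the work, as an engineer would, in place of code of your own. Each camera call takes 0.05 s, during which the arm holds its last target.

## Working session

There is one attempt and no reset: what is moved stays moved. The work goes in short steps, Python scripts to look and compute and a shell command to move; the robot and the scene stay as the last step left them, time stands still between calls to the robot, and variables do not carry over. Pictures are saved under pics/ and viewed, and the job is handed in when it is done.

```bash
ls; mkdir -p pics; python3 - <<'E'
from workcell import *
import cv2
o=get_obs(); print({k:o[k] for k in ('time','eef_pos','orientation','opening','force')})
for n in ('top','scene'):
    cv2.imwrite(f'pics/{n}0.png',get_image(n)); print(n,camera_params(n))
for n in ('slab','coaster','stopper','jigger','cork','spoon','tumbler','shot_glass'):
    print(n,look_for('top',n)[:2])
print(get_obs()['time'])
E
```

```text
pics
{'time': 0.0, 'eef_pos': array([0.17891721, 0.51953239, 0.23010138]), 'orientation': array([ 8.14157024e-01,  5.80643628e-01, -9.98100357e-04,  5.67449318e-04]), 'opening': 0.08561192178561816, 'force': array([ 0.46248543, -0.6713056 ,  0.66246514])}
top {'fx': 465.4562660303917, 'fy': 465.4562660303917, 'cx': 319.64892797871875, 'cy': 197.26960162560223, 'dist': array([-0.05751581,  0.        ,  0.        ,  0.        ,  0.        ]), 'position': array([ 0.42500165, -0.00356267,  1.75420926]), 'orientation': array([-0.0246927 ,  0.01763988,  0.71479775, -0.69867252])}
scene {'fx': 502.13491741759924, 'fy': 502.13491741759924, 'cx': 324.63021309081245, 'cy': 204.7112068544414, 'dist': array([0.03868469, 0.        , 0.        , 0.        , 0.        ]), 'position': array([-0.53619695, -0.57121634,  0.97620668]), 'orientation': array([ 0.3752408 , -0.23478652, -0.45241566,  0.77420263])}
slab [{'bbox': [185.7, 179.7, 84.8, 61.4], 'confidence': 0.6}, {'bbox': [277.7, 191.5, 31.1, 24.9], 'confidence': 0.34}]
coaster [{'bbox': [279.6, 192.7, 28.5, 23.4], 'confidence': 0.73}]
stopper []
jigger [{'bbox': [403.4, 217.2, 20.2, 13.6], 'confidence': 0.4}]
cork [{'bbox': [280.0, 189.4, 26.6, 29.4], 'confidence': 0.28}]
spoon [{'bbox': [425.2, 212.0, 30.4, 24.9], 'confidence': 0.58}, {'bbox': [184.3, 213.6, 29.3, 22.9], 'confidence': 0.42}]
tumbler [{'bbox': [183.9, 216.3, 28.5, 19.5], 'confidence': 0.82}]
shot_glass [{'bbox': [189.4, 193.2, 16.2, 12.8], 'confidence': 0.49}]
0.5
```

```bash
python3 - <<'E'
import cv2
a=cv2.imread('pics/top0.png')[140:270,150:480]
cv2.imwrite('pics/top0z.png',cv2.resize(a,None,fx=2.4,fy=2.4,interpolation=cv2.INTER_CUBIC))
E
```

```text
(no output)
```

View pics/scene0.png

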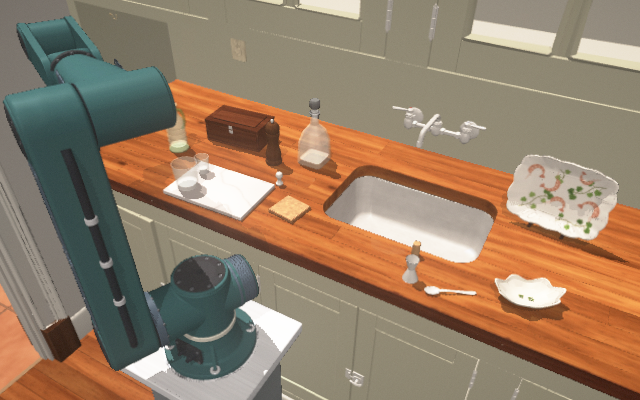

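View pics/top0.png

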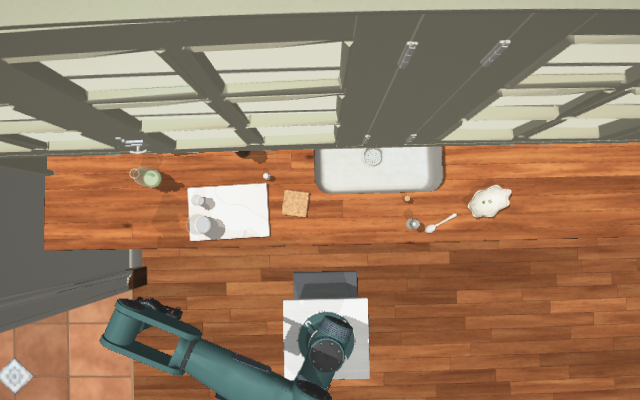

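The scene view shows the coaster at about (290,208), with the slab to its left at (220,190). In the top view the coaster is at about (295,204), the slab spans columns 187–270 and rows 183–241, and the stopper is at (266,176). Next I'll segment both views.

```bash
cat > h.py <<'E'
import numpy as np, cv2
from scipy.spatial.transform import Rotation as R
from workcell import *
def ray(cam,px):
    c=camera_params(cam); K=np.array([[c['fx'],0,c['cx']],[0,c['fy'],c['cy']],[0,0,1]])
    u=cv2.undistortPoints(np.array(px,float).reshape(-1,1,2),K,np.array(c['dist']))[:,0]
    d=np.c_[u[:,0],-u[:,1],-np.ones(len(u))]
    return np.array(c['position']),R.from_quat(c['orientation']).apply(d)
def toz(cam,px,z):
    p,d=ray(cam,px); return p+d*((z-p[2])/d[:,2])[:,None]
def proj(cam,P):
    c=camera_params(cam); K=np.array([[c['fx'],0,c['cx']],[0,c['fy'],c['cy']],[0,0,1]])
    q=R.from_quat(c['orientation']).inv().apply(np.atleast_2d(P)-c['position'])
    q=q*[1,-1,-1]
    return cv2.projectPoints(q,np.zeros(3),np.zeros(3),K,np.array(c['dist']))[0][:,0]
def crop(cam,img,x0,y0,w,h,s,name):
    cv2.imwrite(name,cv2.resize(img[y0:y0+h,x0:x0+w],None,fx=s,fy=s,interpolation=cv2.INTER_CUBIC))
E
python3 - <<'E'
from h import *
t=cv2.imread('pics/top0.png'); s=cv2.imread('pics/scene0.png')
crop('top',t,180,165,140,90,5.5,'pics/topc.png')
crop('scene',s,150,140,180,100,4.4,'pics/scenec.png')
for q in (toz('top',[[188,187],[268,184],[270,237],[190,240]],.014),toz('top',[[284,192],[309,191],[307,216],[282,216]],.012)): print(q.round(3))
E
```

```text
[[0.58  0.509 0.014]
 [0.584 0.206 0.014]
 [0.385 0.201 0.014]
 [0.38  0.503 0.014]]
[[0.553 0.146 0.012]
 [0.554 0.052 0.012]
 [0.461 0.062 0.012]
 [0.463 0.155 0.012]]
```

View pics/topc.png

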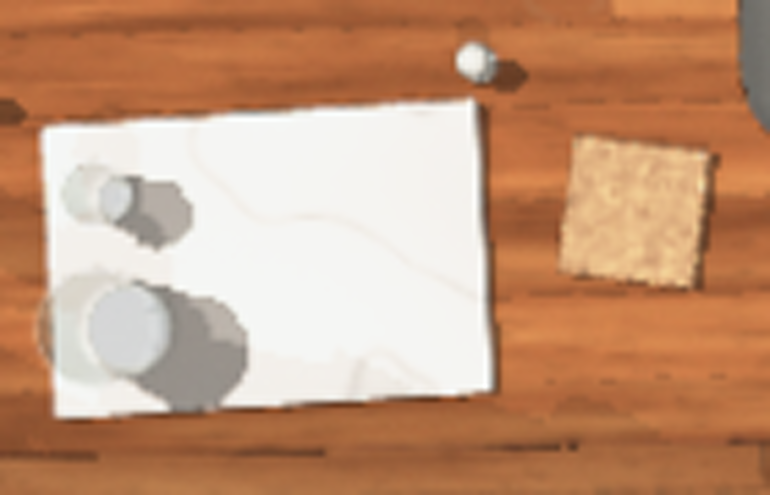

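View pics/scenec.png

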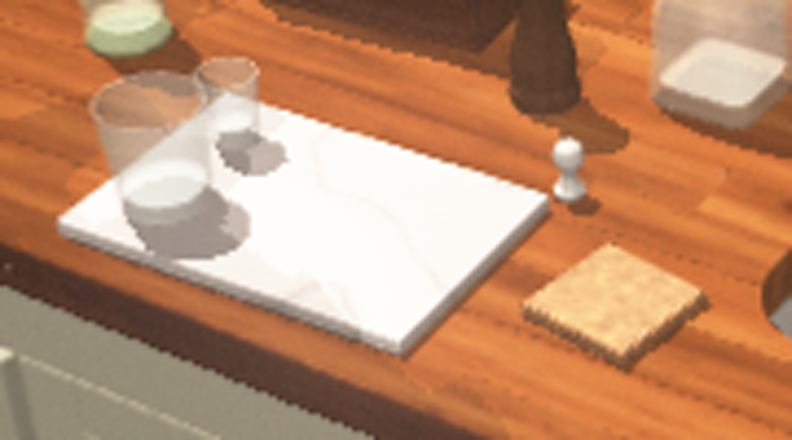

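```bash
cat > fit.py <<'E'
from h import *
from scipy.optimize import least_squares
def rectfit(P,hx,hy,x0):
    # P corners Nx2, order matching local corners
    L=np.array([[-hx,hy],[ -hx,-hy],[hx,-hy],[hx,hy]])
    return L
def fit(P,L):
    Pm=P.mean(0);Lm=L.mean(0);H=(L-Lm).T@(P-Pm);a=np.arctan2(H[0,1]-H[1,0],H[0,0]+H[1,1])
    r=np.array([[np.cos(a),-np.sin(a)],[np.sin(a),np.cos(a)]]);t=Pm-r@Lm
    return a,t,P-(L@r.T+t)
E
python3 - <<'E'
from fit import *
cv=lambda c,s,o:(np.array(c,float)+.5)/s-.5+np.array(o)
S=cv([[42,127],[476,99],[494,391],[56,418]],5.5,[180,165])
C=cv([[574,137],[713,153],[693,289],[558,270]],5.5,[180,165])
Ls=np.array([[.1,.15],[.1,-.15],[-.1,-.15],[-.1,.15]]); Lc=np.array([[1,1],[1,-1],[-1,-1],[-1,1]])*.0475
P=toz('top',S,.014)[:,:2]; print('slab',fit(P,Ls))
P=toz('top',C,.012)[:,:2]; print('coaster',fit(P,Lc))
# scene: slab corners far-left hidden; use 3: back right(548,197)->(.1,-.15), front right(402,345) , front left (60,224)
S=cv([[548,199],[402,343],[60,222]],4.4,[150,140]); print('slab s',fit(toz('scene',S,.014)[:,:2],Ls[1:]))
C=cv([[612,244],[708,299],[628,355],[523,308]],4.4,[150,140]); print('coaster s',fit(toz('scene',C,.012)[:,:2],Lc))
P=toz('top',cv([[476,62]],5.5,[180,165]),.03); print('stopper',P, toz('scene',cv([[570,196]],4.4,[150,140]),0.0))
for n,z in (('jigger',.05),('cork',.02),('tumbler',.04)):
  pass
t=cv2.imread('pics/top0.png');crop('t',t,390,180,80,60,8,'pics/topr.png')
print(toz('top',[[413,224],[407,199],[203,226],[198,200]],.04))
E
```

```text
slab (np.float64(0.04150468204191006), array([0.4837226 , 0.35802761]), array([[-2.15217515e-05,  1.58988836e-04],
       [-4.03758989e-04,  2.63781146e-04],
       [ 1.20690030e-04, -5.17868777e-04],
       [ 3.04590710e-04,  9.50987941e-05]]))
coaster (np.float64(-0.15118167278349348), array([0.50964779, 0.10575337]), array([[-0.00177392,  0.00054428],
       [-0.00063732, -0.00029926],
       [ 0.0008616 ,  0.00096859],
       [ 0.00154963, -0.00121361]]))
slab s (np.float64(0.034951903282790714), array([0.48414657, 0.3526274 ]), array([[-0.00319211,  0.00156382],
       [ 0.00201044,  0.00028694],
       [ 0.00118167, -0.00185076]]))
coaster s (np.float64(-0.15839969161959272), array([0.50914885, 0.09837513]), array([[ 9.25704200e-04, -1.85329642e-05],
       [-5.37015374e-03,  2.08878582e-04],
       [ 6.11632600e-03,  1.20951277e-03],
       [-1.67187646e-03, -1.39985839e-03]]))
stopper [[0.61312663 0.21020231 0.03      ]] [[0.61433921 0.20689198 0.        ]]
[[ 0.42153777 -0.32870863  0.04      ]
 [ 0.51410976 -0.30963668  0.04      ]
 [ 0.43147182  0.44631115  0.04      ]
 [ 0.52825297  0.46425221  0.04      ]]
```

View pics/topr.png

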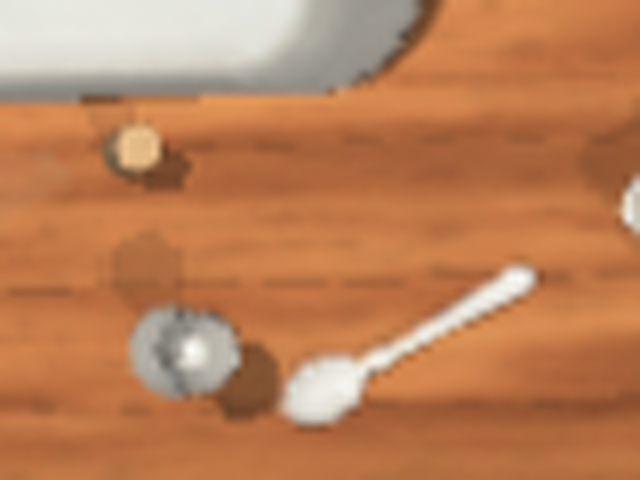

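The top and scene cameras give similar poses. The slab is at about (0.484, 0.356) with yaw 0.04, and the coaster is at about (0.510, 0.104) with yaw −0.15. The coaster's x offset on the slab is about +15 mm, so a push straight along the slab's y will do. First I'll square the tool to the slab and half-close the fingers, which gives two contact points.

```bash
python3 -m creep '[[[0,0,0],8.55],[[0,0,0],8.55],[[0,0,0],8.55],[[0,0,0],8.55],[[0,0,0],8.55],[[0,0,0],8.55],[[0,0,0],8.55],[[0,0,0],8.55]]' 0 40
cat > st.py <<'E'
from h import *
o=get_obs(); Rm=R.from_quat(o['orientation']).as_matrix()
s=np.array([0.484,0.356]); a=0.041
l=np.array([[np.cos(a),np.sin(a)],[-np.sin(a),np.cos(a)]])@(o['eef_pos'][:2]-s)
print('t',o['time'],'pos',o['eef_pos'].round(4),'xdir deg',np.degrees(np.arctan2(Rm[1,0],Rm[0,0])).round(2),'tilt',Rm[:,2].round(3),'F',o['force'].round(2),'op',round(o['opening'],4),'slablocal',l.round(4))
E
python3 st.py
```

```text
time: 1.3
eef_pos: [0.1792, 0.5201, 0.2316]
orientation: [1.0, 0.017, 0.0, -0.0]
force: [-0.5, -0.1, 0.1]
opening: 0.0425
t 1.3 pos [0.1792 0.5201 0.2316] xdir deg 1.92 tilt [ 0.     0.001 -1.   ] F [-0.5  -0.07  0.11] op 0.0425 slablocal [-0.2978  0.1764]
```

```bash
python3 -m creep '[[[0.027,0.042,0],0.0],[[0.027,0.042,0],0],[[0.027,0.042,0],0],[[0.027,0.042,0],0],[[0.027,0.042,0],0],[[0.027,0.042,0],0],[[0.027,0.042,0],0],[[0.027,0.042,0],0]]'; python3 st.py
```

```text
time: 2.1
eef_pos: [0.4063, 0.1924, 0.2312]
orientation: [1.0, 0.022, 0.002, -0.002]
force: [1.2, 0.5, 0.3]
opening: 0.0427
t 2.1 pos [0.4063 0.1924 0.2312] xdir deg 2.57 tilt [ 0.004  0.004 -1.   ] F [1.19 0.45 0.33] op 0.0427 slablocal [-0.0844 -0.1603]
```

```bash
python3 -m creep '[[[0.022,0.04,0],0],[[0.022,0.04,0],0],[[0.022,0.04,0],0],[[0.022,0.04,0.02],0],[[0.008,0.018,0.04],0],[[0,0,0.04],0],[[0,0,0.04],0],[[0,0,0.03],0]]'; python3 st.py; python3 - <<'E'
from h import *
crop('s',get_image('scene'),180,120,180,130,4.4,'pics/s1.png')
E
```

```text
time: 2.9
eef_pos: [0.524, 0.0041, 0.0654]
orientation: [1.0, 0.016, 0.014, -0.0]
force: [-1.2, -0.2, 0.8]
opening: 0.0429
t 2.9 pos [0.524  0.0041 0.0654] xdir deg 1.84 tilt [ 0.028  0.001 -1.   ] F [-1.17 -0.17  0.75] op 0.0429 slablocal [ 0.0255 -0.3532]
```

View pics/s1.png

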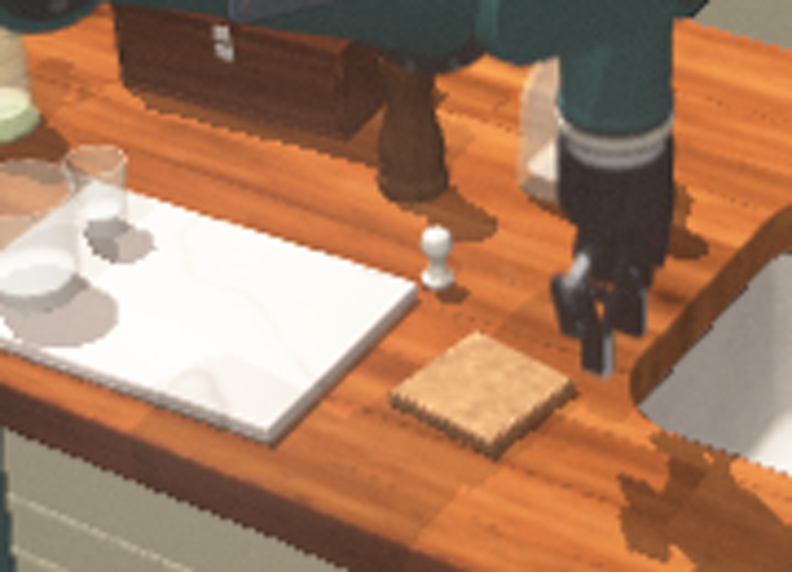

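The fingers are at (600,340) in the crop, to the right of the coaster at (485,390), and a little near the sink rim. I'll move x back about 15 mm and go down to touch the worktop.

```bash
python3 -m creep '[[[-0.008,0,0.01],0],[[-0.008,0,0.01],0],[[0,0,0.01],0],[[0,0,0.008],0],[[0,0,0],0],[[0,0,0],0]]'; python3 st.py
```

```text
time: 3.55
eef_pos: [0.506, 0.0042, 0.0217]
orientation: [1.0, 0.016, 0.01, -0.001]
force: [-0.2, 0.1, -0.5]
opening: 0.0426
t 3.55 pos [0.506  0.0042 0.0217] xdir deg 1.87 tilt [ 0.02   0.002 -1.   ] F [-0.2   0.15 -0.47] op 0.0426 slablocal [ 0.0075 -0.3524]
```

```bash
for i in 1; do python3 -m creep '[[[0,0,0.005],0],[[0,0,0.005],0],[[0,0,0.004],0],[[0,0,0.003],0]]'; done; python3 st.py; python3 -m creep '[[[0,0,0.003],0],[[0,0,0.003],0]]'; python3 st.py
```

```text
time: 3.95
eef_pos: [0.5089, 0.0041, 0.006]
orientation: [1.0, 0.016, 0.013, -0.001]
force: [0.3, -0.6, 0.0]
opening: 0.0426
t 3.95 pos [0.5089 0.0041 0.006 ] xdir deg 1.89 tilt [ 0.026  0.002 -1.   ] F [ 0.35 -0.62  0.04] op 0.0426 slablocal [ 0.0104 -0.3526]
time: 4.15
eef_pos: [0.509, 0.0041, -0.0006]
orientation: [1.0, 0.016, 0.013, -0.001]
force: [-0.4, 0.5, -0.3]
opening: 0.0427
t 4.15 pos [ 0.509   0.0041 -0.0006] xdir deg 1.89 tilt [ 0.026  0.002 -1.   ] F [-0.42  0.46 -0.31] op 0.0427 slablocal [ 0.0106 -0.3526]
```

```bash
python3 -m creep '[[[0,0,0.002],0],[[0,0,0.002],0]]'; python3 -m creep '[[[0,0,0.002],0]]';python3 -m creep '[[[0,0,0.002],0]]'
```

```text
time: 4.35
eef_pos: [0.5091, 0.0042, -0.0013]
orientation: [1.0, 0.017, 0.012, -0.001]
force: [-6.5, 0.6, 15.9]
opening: 0.0432
time: 4.45
eef_pos: [0.5091, 0.0041, -0.0013]
orientation: [1.0, 0.017, 0.012, -0.001]
force: [-5.2, 0.9, 12.3]
opening: 0.0433
time: 4.55
eef_pos: [0.5091, 0.0041, -0.0013]
orientation: [1.0, 0.017, 0.011, -0.001]
force: [-4.2, -0.5, 11.3]
opening: 0.0429
```

Contact at TCP z ≈ −0.001, and about 2 mm of command gives 12 N. I'll raise the tips to about 5 mm and push toward the slab.

```bash
python3 -m creep '[[[0,0,-0.006],0],[[0,-0.01,0],0],[[0,-0.01,0],0],[[0,-0.01,0],0],[[0,-0.006,0],0],[[0,-0.006,0],0],[[0,-0.006,0],0],[[0,-0.006,0],0]]'; python3 st.py; python3 - <<'E'
from h import *
crop('s',get_image('scene'),180,120,180,130,4.4,'pics/s2.png')
E
```

```text
time: 5.35
eef_pos: [0.5078, 0.0622, 0.005]
orientation: [1.0, 0.017, 0.012, 0.0]
force: [1.3, -1.5, 0.4]
opening: 0.0425
t 5.35 pos [0.5078 0.0622 0.005 ] xdir deg 1.93 tilt [ 0.025 -0.    -1.   ] F [ 1.28 -1.52  0.38] op 0.0425 slablocal [ 0.0117 -0.2946]
```

View pics/s2.png

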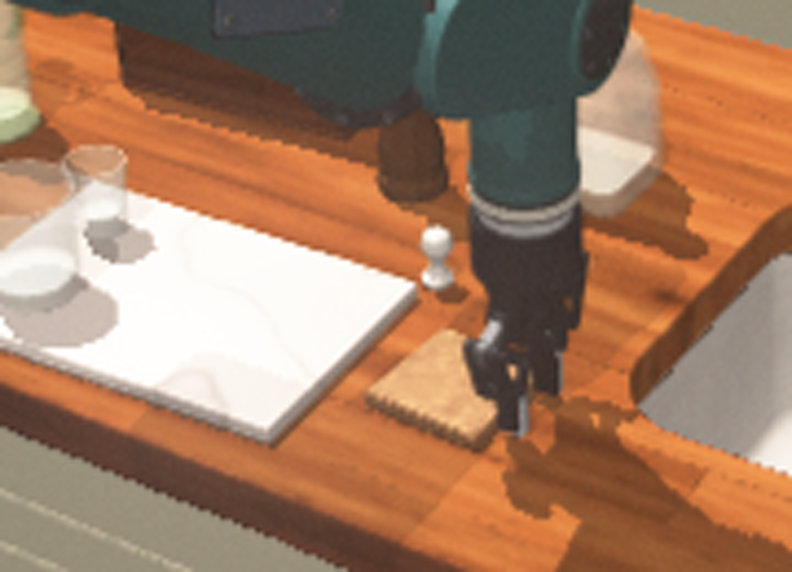

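The coaster is square to the fingers, with its near side at about (380,400) and a gap of roughly 30 mm left to the slab. I'll keep pushing.

```bash
python3 -m creep '[[[0,-0.006,0],0],[[0,-0.006,0],0],[[0,-0.006,0],0],[[0,-0.006,0],0],[[0,-0.005,0],0]]'; python3 -m creep '[[[0,-0.002,0],0],[[0,-0.002,0],0],[[0,-0.002,0],0]]'; python3 -m creep '[[[0,-0.002,0],0],[[0,-0.002,0],0]]';  python3 st.py
```

```text
time: 5.9
eef_pos: [0.5065, 0.0937, 0.0049]
orientation: [1.0, 0.017, 0.012, 0.0]
force: [-0.3, -1.4, 0.6]
opening: 0.0426
time: 6.2
eef_pos: [0.5062, 0.1006, 0.0049]
orientation: [1.0, 0.017, 0.012, 0.0]
force: [0.1, -1.3, 0.2]
opening: 0.0428
time: 6.4
eef_pos: [0.507, 0.1017, 0.005]
orientation: [1.0, 0.018, 0.013, 0.004]
force: [1.8, -7.3, -0.3]
opening: 0.0425
t 6.4 pos [0.507  0.1017 0.005 ] xdir deg 2.03 tilt [ 0.026 -0.007 -1.   ] F [ 1.84 -7.31 -0.35] op 0.0425 slablocal [ 0.0126 -0.255 ]
```

Contact with the slab gives 7 N at TCP y ≈ 0.1012, so the edge is at y ≈ 0.207, which matches the images. I'll lower the tips a little to press near the bottom of the side face, then start carrying the side up.

```bash
python3 -m creep '[[[0,0.002,0],0],[[0,0,0.004],0],[[0,-0.002,0],0],[[0,-0.0015,0],0]]'; python3 st.py
```

```text
time: 6.8
eef_pos: [0.5069, 0.1014, -0.0]
orientation: [1.0, 0.018, 0.013, 0.006]
force: [0.5, -7.9, 3.6]
opening: 0.0429
t 6.8 pos [ 0.5069  0.1014 -0.    ] xdir deg 2.03 tilt [ 0.025 -0.011 -1.   ] F [ 0.54 -7.91  3.57] op 0.0429 slablocal [ 0.0124 -0.2554]
```

```bash
python3 -m creep '[[[0,-0.0015,-0.003],0],[[0,-0.0015,-0.003],0],[[0,-0.0015,-0.003],0],[[0,-0.0015,-0.003],0]]'; python3 st.py;  python3 - <<'E'
from h import *
crop('s',get_image('scene'),200,150,140,100,5.6,'pics/s3.png')
E
```

```text
time: 7.2
eef_pos: [0.5067, 0.1015, 0.0108]
orientation: [1.0, 0.018, 0.012, 0.013]
force: [0.5, -4.9, 0.2]
opening: 0.0428
t 7.2 pos [0.5067 0.1015 0.0108] xdir deg 2.12 tilt [ 0.025 -0.025 -0.999] F [ 0.48 -4.88  0.22] op 0.0428 slablocal [ 0.0123 -0.2552]
```

View pics/s3.png

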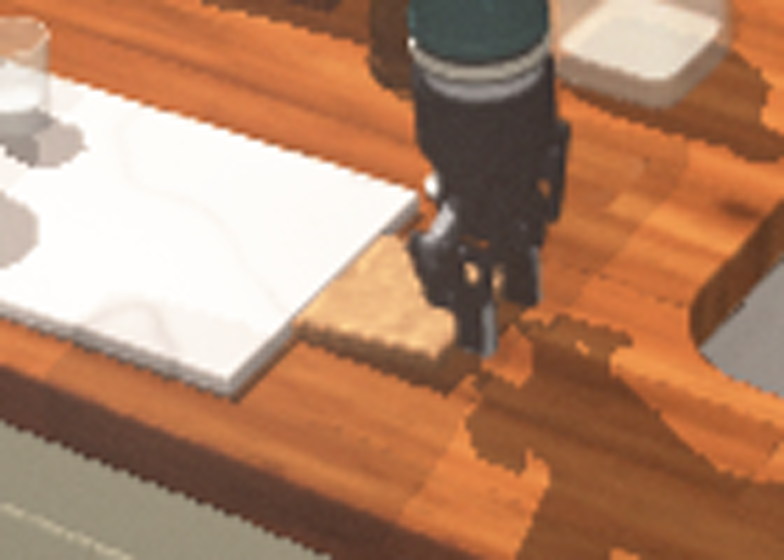

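The far side is lifting: there is a dark gap under it at (430,370), with the force still on. I'll follow the arc with a press along the radius.

```bash
python3 -m creep '[[[0,-0.0022,-0.0038],0],[[0,-0.0024,-0.0037],0],[[0,-0.0025,-0.0036],0],[[0,-0.0026,-0.0035],0]]'; python3 st.py;  python3 - <<'E'
from h import *
crop('s',get_image('scene'),200,150,140,100,5.6,'pics/s4.png')
E
```

```text
time: 7.65
eef_pos: [0.5067, 0.1035, 0.0254]
orientation: [1.0, 0.019, 0.012, 0.022]
force: [1.1, -7.1, 1.6]
opening: 0.0426
t 7.65 pos [0.5067 0.1035 0.0254] xdir deg 2.19 tilt [ 0.026 -0.043 -0.999] F [ 1.06 -7.05  1.6 ] op 0.0426 slablocal [ 0.0123 -0.2532]
```

View pics/s4.png

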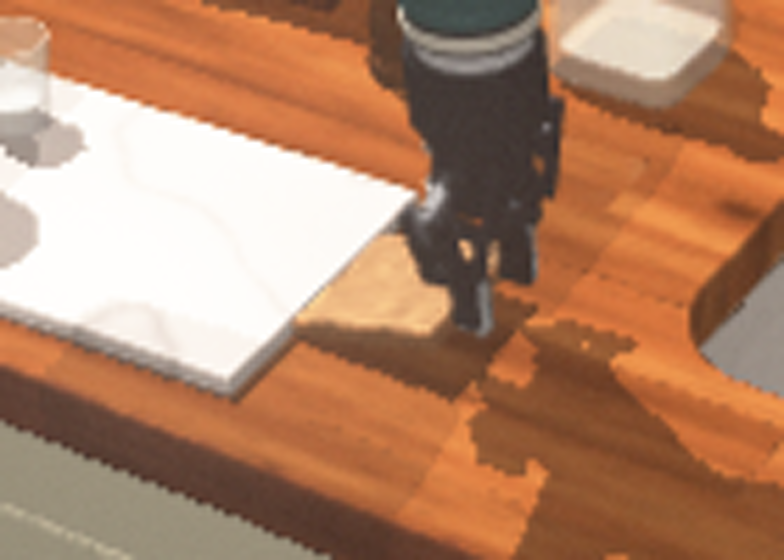

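The lift is going well, at θ ≈ 0.27 with 7 N. I'll continue.

```bash
python3 -m creep '[[[0,-0.0026,-0.0035],0],[[0,-0.0027,-0.0034],0],[[0,-0.0029,-0.0033],0],[[0,-0.003,-0.0032],0],[[0,-0.0031,-0.003],0]]'; python3 st.py;  python3 - <<'E'
from h import *
crop('s',get_image('scene'),200,150,140,100,5.6,'pics/s5.png')
E
```

```text
time: 8.2
eef_pos: [0.5065, 0.1089, 0.0427]
orientation: [0.999, 0.019, 0.012, 0.033]
force: [0.7, -7.1, 2.8]
opening: 0.0427
t 8.2 pos [0.5065 0.1089 0.0427] xdir deg 2.27 tilt [ 0.026 -0.066 -0.997] F [ 0.71 -7.14  2.8 ] op 0.0427 slablocal [ 0.0123 -0.2479]
```

View pics/s5.png

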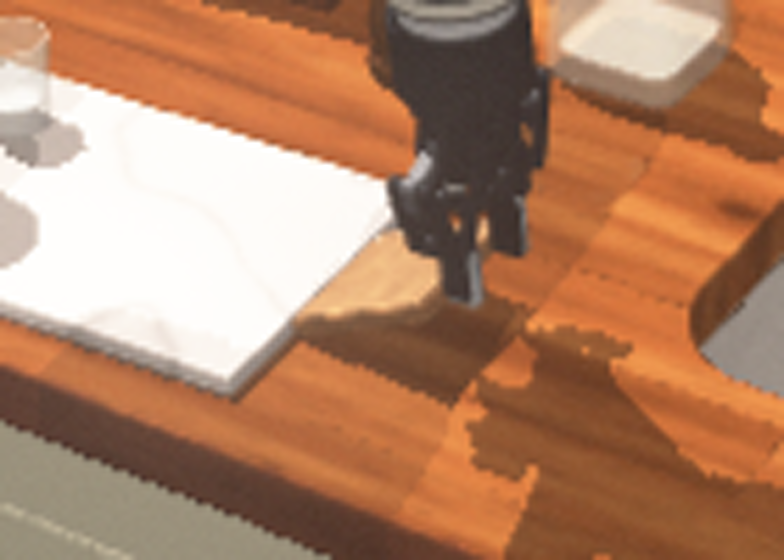

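```bash
python3 -m creep '[[[0,-0.0031,-0.0029],0],[[0,-0.0031,-0.0028],0],[[0,-0.0032,-0.0027],0],[[0,-0.0033,-0.0026],0],[[0,-0.0034,-0.0025],0]]'; python3 st.py;  python3 - <<'E'
from h import *
crop('s',get_image('scene'),200,150,140,100,5.6,'pics/s6.png')
E
```

```text
time: 8.75
eef_pos: [0.5062, 0.1173, 0.058]
orientation: [0.999, 0.02, 0.012, 0.044]
force: [0.3, -0.7, 0.0]
opening: 0.0425
t 8.75 pos [0.5062 0.1173 0.058 ] xdir deg 2.31 tilt [ 0.026 -0.087 -0.996] F [ 0.31 -0.75  0.05] op 0.0425 slablocal [ 0.0124 -0.2394]
```

View pics/s6.png

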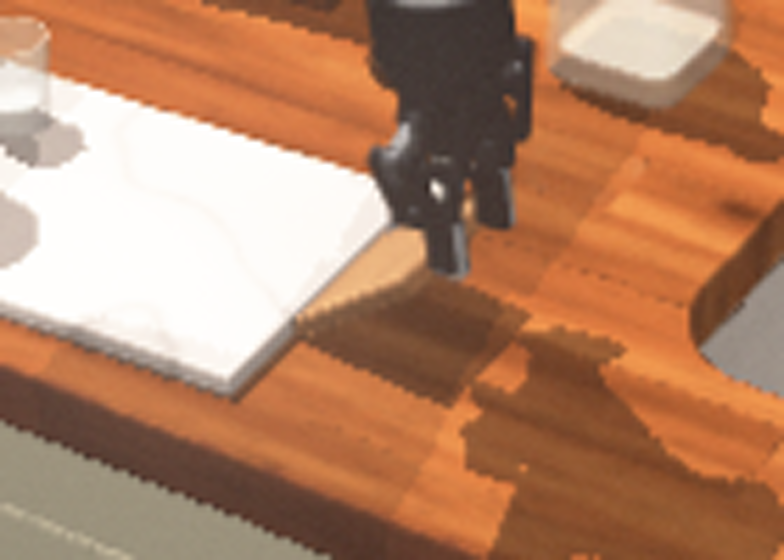

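The coaster is still up at roughly 0.6 rad, but the pressing force has dropped. I'll push more toward the slab and lift less.

```bash
python3 -m creep '[[[0,-0.0035,-0.001],0],[[0,-0.0035,-0.0015],0]]'; python3 -m creep '[[[0,-0.0038,-0.002],0],[[0,-0.0038,-0.002],0]]'; python3 st.py;  python3 - <<'E'
from h import *
crop('s',get_image('scene'),200,150,140,100,5.6,'pics/s7.png')
E
```

```text
time: 9.0
eef_pos: [0.5061, 0.1211, 0.0618]
orientation: [0.999, 0.02, 0.012, 0.048]
force: [-0.5, -7.0, 4.7]
opening: 0.0424
time: 9.2
eef_pos: [0.506, 0.1252, 0.0667]
orientation: [0.998, 0.02, 0.013, 0.053]
force: [-0.5, -7.3, 5.4]
opening: 0.0428
t 9.2 pos [0.506  0.1252 0.0667] xdir deg 2.37 tilt [ 0.027 -0.104 -0.994] F [-0.51 -7.32  5.4 ] op 0.0428 slablocal [ 0.0125 -0.2315]
```

View pics/s7.png

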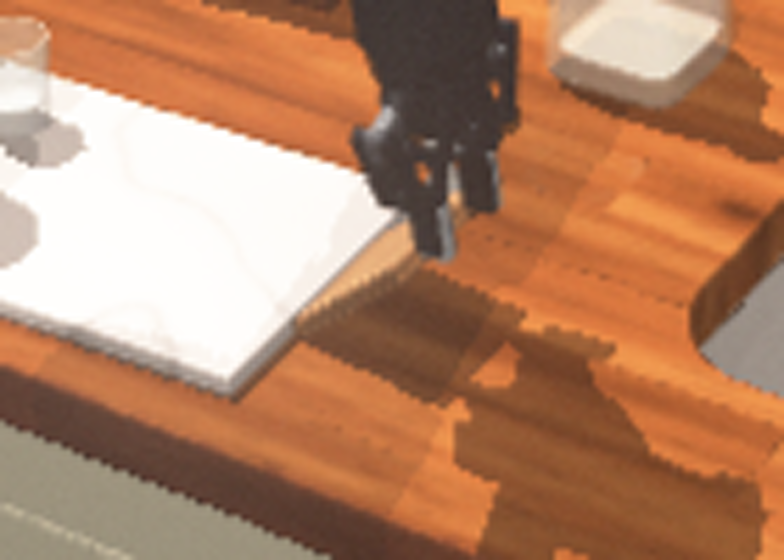

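Roughly 0.75 rad now, and the contact force runs along the coaster plane, as intended. Next rows:

```bash
python3 -m creep '[[[0,-0.0037,-0.0015],0],[[0,-0.0037,-0.0014],0],[[0,-0.0038,-0.0012],0],[[0,-0.0038,-0.001],0]]'; python3 st.py;  python3 - <<'E'
from h import *
crop('s',get_image('scene'),200,130,140,100,5.6,'pics/s8.png')
E
```

```text
time: 9.65
eef_pos: [0.5059, 0.1338, 0.075]
orientation: [0.998, 0.02, 0.013, 0.061]
force: [-2.0, -7.1, 6.9]
opening: 0.0426
t 9.65 pos [0.5059 0.1338 0.075 ] xdir deg 2.39 tilt [ 0.028 -0.121 -0.992] F [-1.96 -7.08  6.92] op 0.0426 slablocal [ 0.0128 -0.2229]
```

View pics/s8.png

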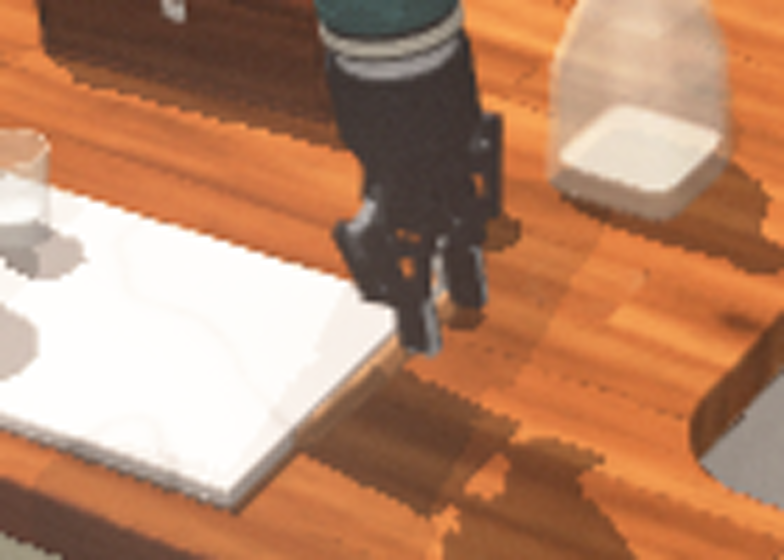

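```bash
python3 -m creep '[[[0,-0.0038,-0.0009],0],[[0,-0.0039,-0.0007],0],[[0,-0.004,-0.0005],0],[[0,-0.004,-0.0003],0]]'; python3 st.py;  python3 - <<'E'
from h import *
crop('s',get_image('scene'),200,130,140,100,5.6,'pics/s9.png')
E
```

```text
time: 10.1
eef_pos: [0.5059, 0.143, 0.0817]
orientation: [0.997, 0.02, 0.014, 0.07]
force: [-2.2, -6.5, 8.6]
opening: 0.043
t 10.1 pos [0.5059 0.143  0.0817] xdir deg 2.38 tilt [ 0.03  -0.138 -0.99 ] F [-2.23 -6.47  8.6 ] op 0.043 slablocal [ 0.0132 -0.2137]
```

View pics/s9.png

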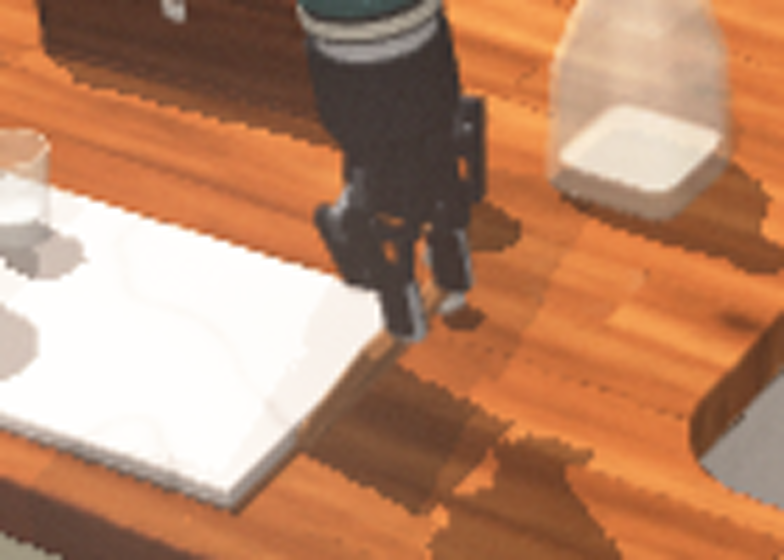

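```bash
python3 -m creep '[[[0,-0.004,-0.0002],0],[[0,-0.0041,0],0],[[0,-0.0042,0.0002],0],[[0,-0.0042,0.0004],0]]'; python3 st.py;  python3 - <<'E'
from h import *
crop('s',get_image('scene'),200,130,140,100,5.6,'pics/s10.png')
E
```

```text
time: 10.55
eef_pos: [0.506, 0.1534, 0.0874]
orientation: [0.997, 0.019, 0.015, 0.077]
force: [-2.7, -5.5, 10.9]
opening: 0.0427
t 10.55 pos [0.506  0.1534 0.0874] xdir deg 2.35 tilt [ 0.032 -0.153 -0.988] F [-2.7  -5.48 10.88] op 0.0427 slablocal [ 0.0137 -0.2033]
```

View pics/s10.png

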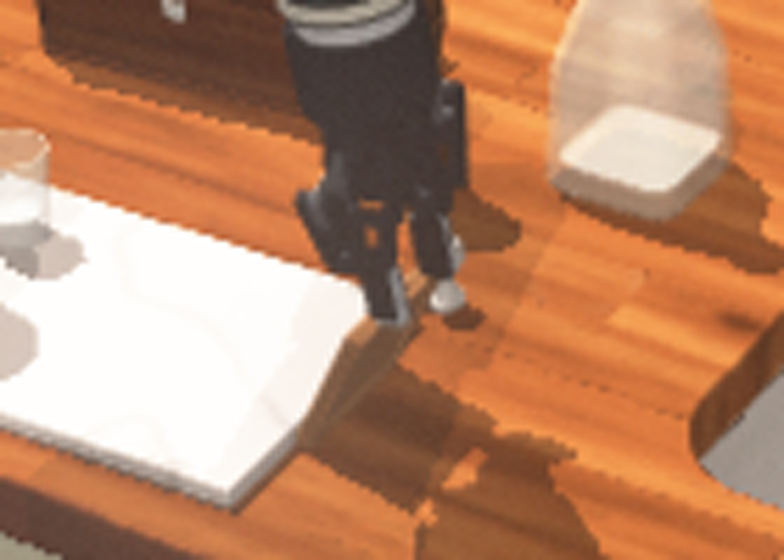

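About 1.15–1.2 rad, with the tips riding on the upper edge. I'll continue with slightly less downward press.

```bash
python3 -m creep '[[[0,-0.0042,-0.0002],0],[[0,-0.0042,0],0],[[0,-0.0042,0.0002],0],[[0,-0.0042,0.0003],0]]'; python3 st.py;  python3 - <<'E'
from h import *
crop('s',get_image('scene'),200,130,140,100,5.6,'pics/s11.png')
E
```

```text
time: 11.0
eef_pos: [0.5058, 0.1683, 0.0925]
orientation: [0.996, 0.019, 0.016, 0.08]
force: [-2.4, -3.5, 10.3]
opening: 0.0429
t 11.0 pos [0.5058 0.1683 0.0925] xdir deg 2.3 tilt [ 0.035 -0.159 -0.987] F [-2.42 -3.48 10.32] op 0.0429 slablocal [ 0.0141 -0.1885]
```

View pics/s11.png

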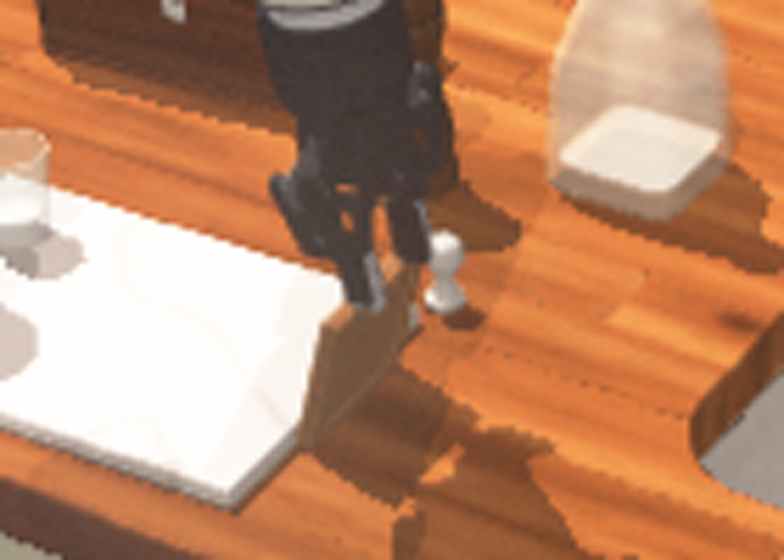

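The coaster is nearly upright, about 1.4 rad. I'll keep going over the top.

```bash
python3 -m creep '[[[0,-0.0042,0],0],[[0,-0.0042,0],0],[[0,-0.0042,0],0]]'; python3 st.py;  python3 - <<'E'
from h import *
crop('s',get_image('scene'),200,130,140,100,5.6,'pics/s12.png')
E
```

```text
time: 11.35
eef_pos: [0.5055, 0.183, 0.0949]
orientation: [0.997, 0.019, 0.017, 0.079]
force: [-0.3, 0.0, 5.0]
opening: 0.0427
t 11.35 pos [0.5055 0.183  0.0949] xdir deg 2.3 tilt [ 0.038 -0.156 -0.987] F [-0.3   0.05  4.98] op 0.0427 slablocal [ 0.0143 -0.1737]
```

View pics/s12.png

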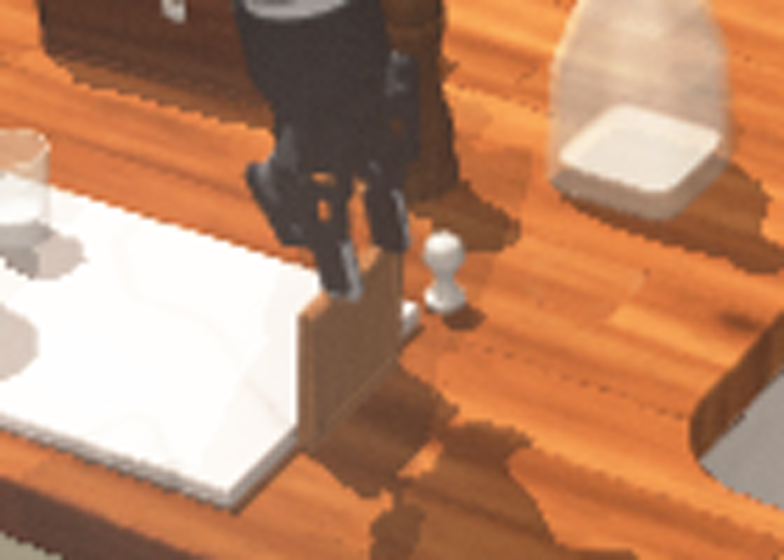

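The coaster is vertical with the fingers on its top edge. I'll drag on over the slab.

```bash
python3 -m creep '[[[0,-0.0045,0.0005],0],[[0,-0.0045,0.0005],0],[[0,-0.0045,0.0005],0],[[0,-0.0045,0.0005],0]]'; python3 st.py;  python3 - <<'E'
from h import *
crop('s',get_image('scene'),200,130,140,100,5.6,'pics/s13.png')
E
```

```text
time: 11.8
eef_pos: [0.5049, 0.2054, 0.0948]
orientation: [0.997, 0.019, 0.019, 0.075]
force: [-0.6, -0.5, 3.8]
opening: 0.0424
t 11.8 pos [0.5049 0.2054 0.0948] xdir deg 2.34 tilt [ 0.041 -0.148 -0.988] F [-0.56 -0.52  3.8 ] op 0.0424 slablocal [ 0.0147 -0.1514]
```

View pics/s13.png

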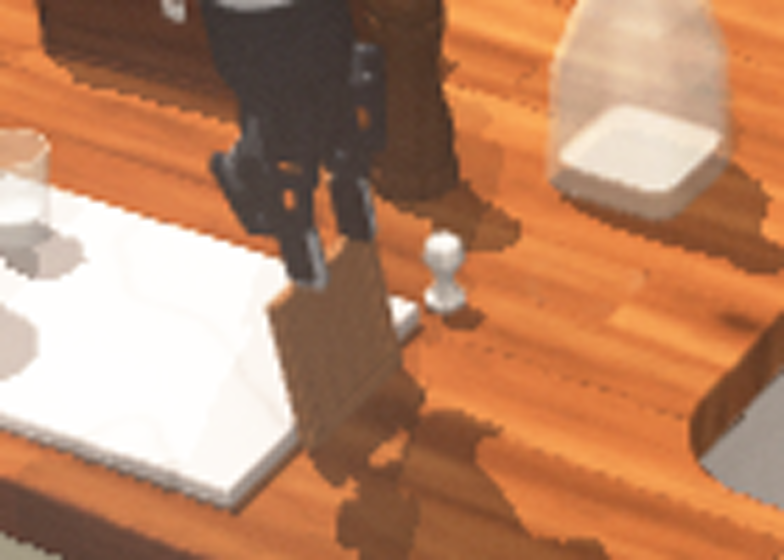

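It now leans about 20° over the slab. I'll push on while it falls over.

```bash
python3 -m creep '[[[0,-0.006,0.0015],0],[[0,-0.006,0.002],0],[[0,-0.006,0.002],0],[[0,-0.006,0.002],0]]'; python3 st.py;  python3 - <<'E'
from h import *
crop('s',get_image('scene'),200,130,140,100,5.6,'pics/s14.png')
E
```

```text
time: 12.25
eef_pos: [0.5045, 0.2328, 0.0859]
orientation: [0.997, 0.019, 0.02, 0.071]
force: [0.2, -0.9, -0.0]
opening: 0.0424
t 12.25 pos [0.5045 0.2328 0.0859] xdir deg 2.37 tilt [ 0.043 -0.141 -0.989] F [ 0.16 -0.85 -0.01] op 0.0424 slablocal [ 0.0155 -0.124 ]
```

View pics/s14.png

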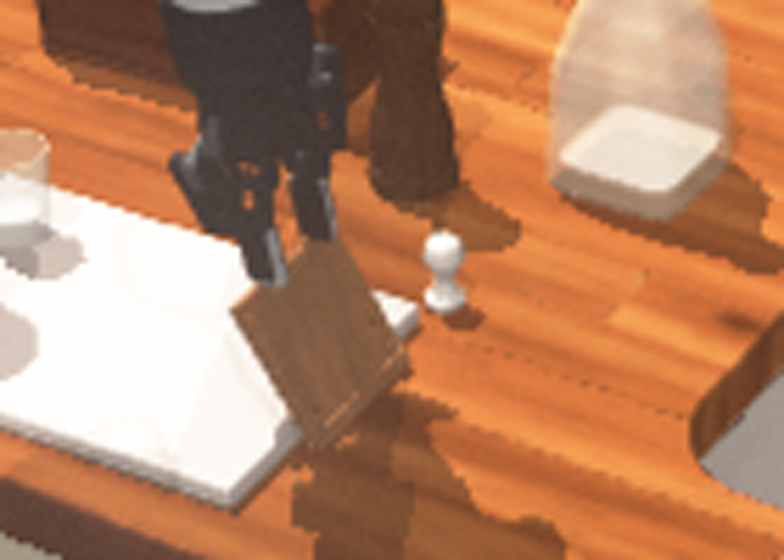

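```bash
python3 -m creep '[[[0,0,-0.008],0],[[0,0,-0.008],0]]'; python3 st.py;  python3 - <<'E'
from h import *
crop('s',get_image('scene'),200,130,140,100,5.6,'pics/s15.png')
E
```

```text
time: 12.5
eef_pos: [0.5015, 0.235, 0.0982]
orientation: [0.997, 0.02, 0.017, 0.072]
force: [-0.2, -0.3, 0.0]
opening: 0.0429
t 12.5 pos [0.5015 0.235  0.0982] xdir deg 2.44 tilt [ 0.036 -0.143 -0.989] F [-0.2  -0.27  0.03] op 0.0429 slablocal [ 0.0125 -0.1216]
```

View pics/s15.png

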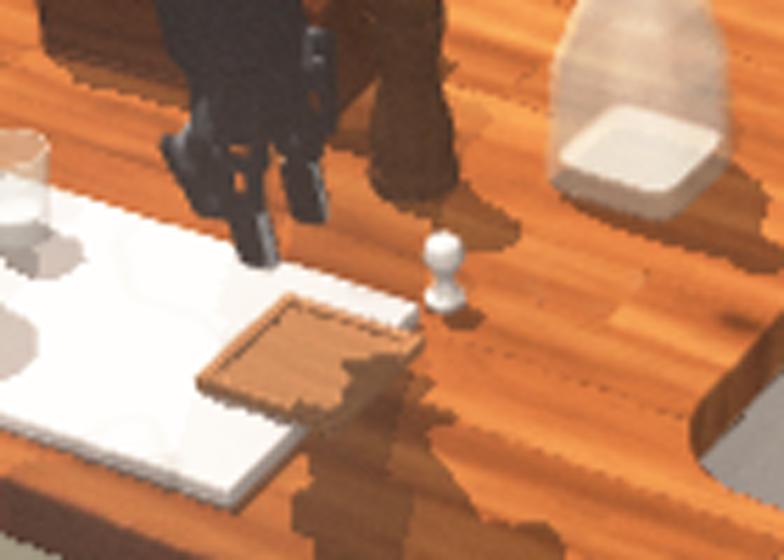

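The coaster has turned over. It lies bordered side up at (310,360) in the crop and overhangs the slab edge by a little. Next I'll go back behind it, come down to about 19 mm and push it fully on.

```bash
python3 -m creep '[[[0,0.022,0.0035],0],[[0,0.022,0.0035],0],[[0,0.022,0.003],0],[[0,0.016,0.002],0],[[0,0,0],0]]'; python3 st.py; python3 -m creep '[[[0,-0.003,0.02],0],[[0,-0.003,0.02],0],[[0,0,0],0]]'; python3 st.py;  python3 - <<'E'
from h import *
crop('s',get_image('scene'),200,130,140,100,5.6,'pics/s16.png')
crop('s',get_image('top'),180,165,140,90,5.5,'pics/t16.png')
E
```

```text
time: 13.05
eef_pos: [0.5072, 0.1502, 0.1026]
orientation: [0.997, 0.02, 0.02, 0.071]
force: [-0.2, 1.0, 0.8]
opening: 0.0426
t 13.05 pos [0.5072 0.1502 0.1026] xdir deg 2.49 tilt [ 0.043 -0.141 -0.989] F [-0.18  1.04  0.84] op 0.0426 slablocal [ 0.0148 -0.2066]
time: 13.35
eef_pos: [0.5103, 0.1515, 0.0636]
orientation: [0.997, 0.019, 0.022, 0.07]
force: [0.2, -1.3, -1.1]
opening: 0.0425
t 13.35 pos [0.5103 0.1515 0.0636] xdir deg 2.37 tilt [ 0.047 -0.139 -0.989] F [ 0.25 -1.26 -1.06] op 0.0425 slablocal [ 0.0179 -0.2054]
```

View pics/s16.png

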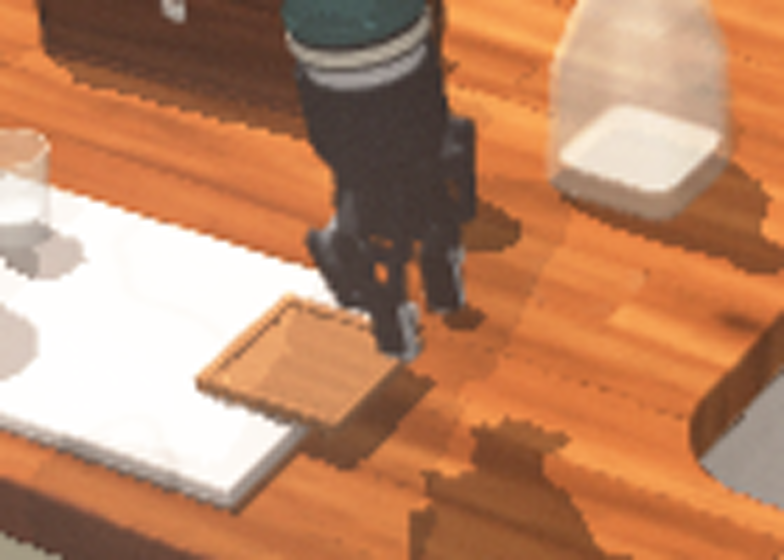

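View pics/t16.png

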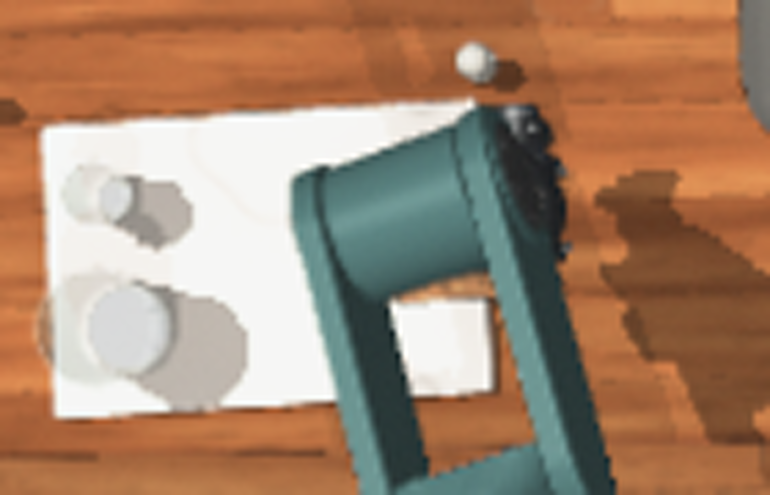

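```bash
python3 - <<'E'
from fit import *
C=(np.array([[292,297],[421,342],[332,428],[198,379]],float)+.5)/5.6-.5+[200,130]
P=toz('scene',C,.026)[:,:2];Lc=np.array([[1,1],[1,-1],[-1,-1],[-1,1]])*.0475
print(P.round(4),fit(P,Lc))
E
```

```text
[[0.5453 0.2679]
 [0.546  0.1786]
 [0.4535 0.1763]
 [0.4527 0.2665]] (np.float64(0.014364338684482492), array([0.49938043, 0.22231958]), array([[-0.00090468, -0.00258734],
       [-0.00155261,  0.00308316],
       [ 0.0009462 ,  0.00215748],
       [ 0.00151109, -0.00265331]]))
```

The near side is at y ≈ 0.18, an overhang of about 25 mm, and the finger front is about 15 mm behind it. I'll go down while drifting slightly back, and shift x by −8 mm.

```bash
python3 -m creep '[[[-0.003,0,0.014],0],[[-0.003,0,0.014],0],[[-0.003,0,0.01],0],[[-0.003,0,0.006],0],[[0,0,0],0]]'; python3 st.py
```

```text
time: 13.95
eef_pos: [0.504, 0.1468, 0.023]
orientation: [0.997, 0.02, 0.028, 0.069]
force: [0.1, 0.4, -0.1]
opening: 0.0424
t 13.95 pos [0.504  0.1468 0.023 ] xdir deg 2.47 tilt [ 0.059 -0.136 -0.989] F [ 0.07  0.45 -0.09] op 0.0424 slablocal [ 0.0114 -0.2098]
```

```bash
python3 -m creep '[[[0,-0.006,0.001],0],[[0,-0.006,0],0],[[0,-0.006,-0.0008],0],[[0,-0.006,-0.0008],0],[[0,-0.006,-0.0008],0]]'; python3 st.py;  python3 - <<'E'
from h import *
crop('s',get_image('scene'),200,130,140,100,5.6,'pics/s17.png')
E
```

```text
time: 14.45
eef_pos: [0.5041, 0.1791, 0.0217]
orientation: [0.997, 0.019, 0.03, 0.068]
force: [0.3, -0.3, 0.2]
opening: 0.0425
t 14.45 pos [0.5041 0.1791 0.0217] xdir deg 2.43 tilt [ 0.062 -0.135 -0.989] F [ 0.27 -0.33  0.18] op 0.0425 slablocal [ 0.0128 -0.1776]
```

View pics/s17.png

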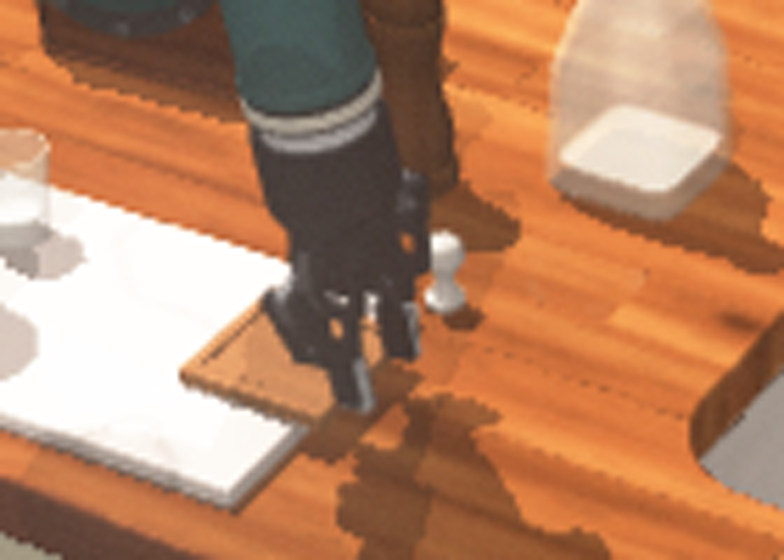

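It is moving: the left corner shifted from (198,379) to (182,378). I'll push about 34 mm more at the same height.

```bash
python3 -m creep '[[[0,-0.006,-0.0008],0],[[0,-0.006,-0.0008],0],[[0,-0.006,-0.0008],0]]'; python3 st.py; python3 -m creep '[[[0,-0.006,-0.0008],0],[[0,-0.006,-0.0008],0],[[0,-0.003,-0.0004],0]]'; python3 st.py
```

```text
time: 14.8
eef_pos: [0.5035, 0.1994, 0.022]
orientation: [0.997, 0.019, 0.03, 0.068]
force: [-1.1, -0.1, 0.3]
opening: 0.0427
t 14.8 pos [0.5035 0.1994 0.022 ] xdir deg 2.46 tilt [ 0.063 -0.134 -0.989] F [-1.09 -0.06  0.32] op 0.0427 slablocal [ 0.0131 -0.1573]
time: 15.1
eef_pos: [0.5028, 0.2162, 0.0219]
orientation: [0.997, 0.02, 0.03, 0.068]
force: [-0.3, -1.0, 0.0]
opening: 0.0426
t 15.1 pos [0.5028 0.2162 0.0219] xdir deg 2.48 tilt [ 0.063 -0.135 -0.989] F [-0.34 -1.03  0.02] op 0.0426 slablocal [ 0.0131 -0.1404]
```

Now I'll back off, rise and check.

```bash
python3 -m creep '[[[0,0.008,0.001],0],[[0,0.015,0.002],0],[[0,0.02,-0.02],0],[[0,0.02,-0.04],0],[[0,0.03,-0.04],0],[[0,0.04,-0.03],0],[[0,0.04,-0.02],0],[[0,0.04,0],0]]'; python3 -m creep '[[[0,0.045,-0.01],0],[[0,0.045,-0.01],0],[[0,0.045,-0.01],0],[[0,0,0],0]]'; python3 st.py;  python3 - <<'E'
from h import *
crop('s',get_image('scene'),150,140,180,100,4.4,'pics/s18.png')
crop('s',get_image('top'),180,165,140,90,5.5,'pics/t18.png')
E
```

```text
time: 15.9
eef_pos: [0.4985, 0.0158, 0.1995]
orientation: [0.997, 0.023, 0.027, 0.07]
force: [0.4, 0.5, 0.3]
opening: 0.0426
time: 16.3
eef_pos: [0.4987, -0.1278, 0.253]
orientation: [0.997, 0.017, 0.03, 0.073]
force: [-0.5, 0.6, 0.3]
opening: 0.0427
t 16.3 pos [ 0.4987 -0.1278  0.253 ] xdir deg 2.24 tilt [ 0.061 -0.145 -0.988] F [-0.46  0.6   0.35] op 0.0427 slablocal [-0.0051 -0.484 ]
```

View pics/s18.png

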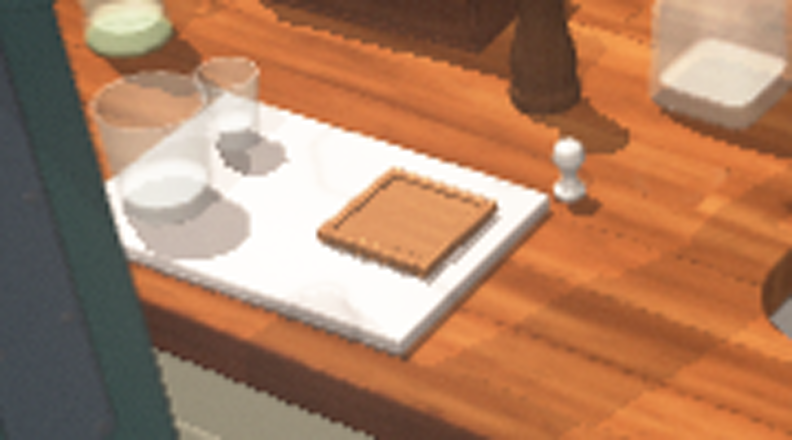

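View pics/t18.png

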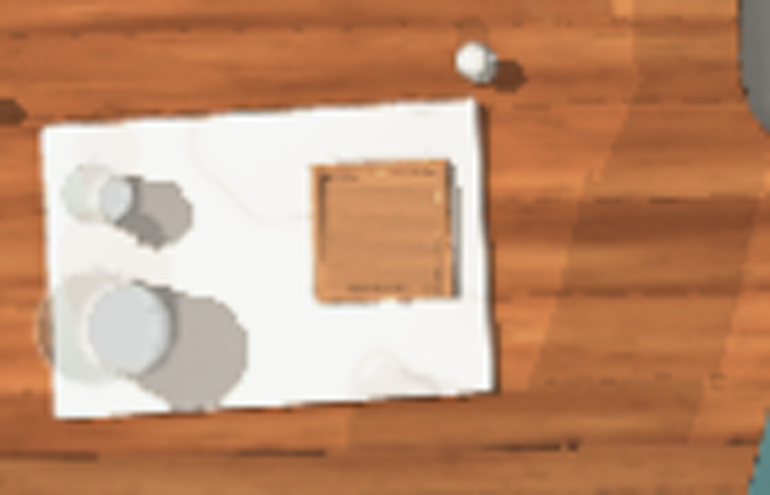

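In the top crop the coaster spans (311–460, 159–300), well inside the slab and about 17–20 mm in from its right edge. It lies bordered side up. The glasses and stopper sit where they did at the start.

```bash
python3 - <<'E'
from fit import *
C=(np.array([[311,165],[452,160],[460,297],[315,300]],float)+.5)/5.5-.5+[180,165]
P=toz('top',C,.026)[:,:2]
a=.0415;s=np.array([.4837,.3580]);print(((P-s)@np.array([[np.cos(a),-np.sin(a)],[np.sin(a),np.cos(a)]])).round(3))
a0=cv2.imread('pics/top0.png')[180:240,395:460];b=get_image('top')[180:240,395:460];print('right objects px diff',np.abs(a0.astype(int)-b).mean().round(2))
for n in ('jigger','cork','spoon'): print(n,look_for('top',n)[:1])
close_job()
E
```

```text
[[ 0.061 -0.036]
 [ 0.058 -0.132]
 [-0.035 -0.133]
 [-0.031 -0.034]]
right objects px diff 8.83
jigger [{'bbox': [405.6, 221.2, 17.9, 8.2], 'confidence': 0.45}]
cork [{'bbox': [191.4, 191.8, 16.1, 10.0], 'confidence': 0.41}]
spoon [{'bbox': [427.1, 215.6, 29.7, 19.2], 'confidence': 0.65}]
the job is handed in; nothing more can be done
```

The coaster now lies flat on the slab, bordered side up, and I handed the job in at about 16.5 s of the 54 s allowed. I squared it with two half-open fingertips and pushed it against the slab's right-hand edge. Pressing the far side with about 5–11 N, I carried that side up past vertical until it fell over onto the slab. I then pushed it about 35–40 mm further on.

- **Final position:** measured in the top image, the coaster's corners in the slab frame lie at x −0.035 to 0.061 m and y −0.133 to −0.034 m. The nearest slab edge is about 17 mm away. The last wrist force reading was noise level, with the arm raised well clear.
- **Other objects:** the tumbler, shot glass and stopper show no shift in the pictures. The arm never came near the jigger, cork or spoon.
- **Checks that disagreed or were weak:**
  - The scene camera placed things about 5–7 mm lower in y than the top camera. Contact with the slab agreed with the top camera.
  - The final detector call for the cork returned a box at the shot glass, with low confidence. It gave a bad box for the cork at the start as well.
  - The picture difference around the jigger, cork and spoon was not clean, at 8.83 grey levels. I think the arm's shadow or the arm itself caused it, because the jigger and spoon boxes stayed within a few pixels. I handed in without looking at that patch, so the cork's position was not confirmed at the end.
  - The tool tilted about 0.14 rad under the pressing, without any effect on the result.

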